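# Pack up the punch case: leaf down, cover shut

### The arm

A 6-joint arm with a two-finger parallel gripper is mounted at the origin on the work surface. World frame = base frame: x ahead of the robot, y to its left, z up, the work surface at z = 0. Lengths are in m, angles in rad, forces in N, time in s.
With the tool pointing down it reaches from about 0.35 to 0.875 m from the base axis. Payload 4.2 kg.
Tool frame: the origin (TCP) lies on the front face of the gripper's body, between the roots of the fingers; the fingertips stand 73 mm ahead of it and the grasp point (between the pads) lies 54 mm ahead of it; z points along the fingers, y is the line along which they close (so a half turn about z gives the same grasp; the last joint's range is limited). The gripper opens to 85 mm and grips with 20 to 120 N. Pads are 22 mm wide; open, the fingers measure 114 mm over their backs; the gripper's body (76 mm by 85 mm) begins 54 mm behind the grasp point. The pads swing forward as they close: fully open they stand 13 mm farther back than shut.
Start: joints at [-1.062, 0.385, 0.008, 0, -1.194, -0.259], TCP at [0.155, -0.606, 0.304] pointing down, gripper open.
Joint ranges: [-3.14, 3.14], [-1.21, 2.06], [-1.07, 1.41], [-3.16, 2.05], [-2.99, -0.16], [-3.1, 3.1]. Speed limits (rad/s): [2.79, 2.79, 3.14, 3.14, 3.14, 3.14].

### API

Orientations are given as a unit quaternion [x, y, z, w].
In Python, from cell import r gives the robot as it stands. Calls block until the motion is done:
- r.movep(position, orientation): joint-space move of the TCP to a pose.
- r.movel(position, attitude=None, speed=0.15): straight line of the TCP; attitude=None keeps the orientation; speed is the mean speed in m/s.
- r.set_joints(angles): joint-space move.
- r.open_gripper() and r.close(strength=None): open the fingers fully, or close them until they stop; strength is the grip in N (None keeps the last).
- r.sleep(seconds).
- r.solve_ik(position, orientation): joint angles nearest the present ones, or None.
- r.read_state(): the state.
- r.capture(name): name is "scene" or "top" or "wrist"; returns a dict with "color" (420x560x3 uint8, blue, green, red), "fx", "fy", "cx", "cy" (pixels), "world_to_cam" (4x4, takes a point from world to camera coordinates). Camera axes: x right, y down, z forward; pixel columns grow to the right and rows downward; lengths in m; the calibration is good to about 2 mm. A picture is of the moment at which its call begins. There is no depth.
A pose or a line that the arm cannot do raises r.MotionError and nothing moves.
- r.hand_in(): hands the job in; it is judged then, once.
The state is a dict: "t": time; "q": joint angles; "joint_velocities": joint speeds; "tau": joint torques, N m; "eef_pos": TCP position; "tool_rot": TCP orientation; "contact_force": force on the tool from outside, world axes, zero at the start; "ft_torque": the same for the moment, N m; "grip_width": finger opening in m; "finger_force": force on a finger pad.
Only numpy, scipy, OpenCV 4.12 (cv2) and the standard library are available. Lean on these libraries where they do the work, as an engineer would, in place of code of your own. Each camera call takes 0.05 s, during which the arm holds its last target. There are 200 camera calls.

### The job

Close up the blue tool case on the workshop bench. With your fingertips, first fold the upright yellow tool leaf down flat into the case while the blue cover is still open, then push the cover over from outside and press it fully shut without slamming it. Do not grip the leaf or the cover, and leave the loose things in and around the case where they are.

Things in the scene. Friction and masses are not known exactly. Their poses are not given: they have to be found in the camera images.
- case: Open blue sheet-steel tool case fixed to the bench, 280 (x) x 210 (y) x 85 mm high, walls 4 mm. Origin: centre of its underside, on the bench. Both hinges run along its x axis: the cover's on the +y side, the leaf's on the -y side. z is up.
- leaf (a joint): Angle of the yellow tool leaf: 0 = folded down flat in the case (against a stop), about 1.57 = upright, up to 1.95 leaning out over the -y side. Its stiff hinge stays where it is left; about 0.3 N m moves it (plus or minus 0.2 N m of weight).
- cover (a joint): Angle of the blue cover: 0 = fully shut (against a stop), 1.57 = upright, up to 2.05 leaning out over the +y side. Its stiff hinge stays where it is left; about 0.7 N m moves it (plus or minus 0.5 N m of weight).
- leaf_hinge (a point): Middle of the leaf's hinge line, in the case frame at x 0, y -98 mm, z 72 mm. The leaf is a yellow plate 262 mm wide along the hinge, 135 mm from hinge to free edge, 6 mm thick, the hinge axis mid-thickness; it starts upright and folds down towards the case's +y, ending 10 mm below the case's rim. A black lining with five steel punches stands 12 mm off its inner side. Push it on its outer side (facing the case's -y when upright, up when folded).
- leaf_edge (a point): Middle of the leaf's free edge, on the outer face, 135 mm from the hinge; turns with the leaf.
- cover_hinge (a point): Middle of the cover's hinge line, in the case frame at x 0, y +105 mm, z 85 mm (rim height). The cover is a blue plate 284 mm wide along the hinge, 213 mm from hinge to free edge, 4 mm thick with a 10 mm rim and a 3 mm cork lining on its inner side; its outer face lies 4 mm outside the hinge line. It starts open, beyond upright, and swings towards the case's -y. Push it on its outer side (facing the case's +y when upright, up when shut).
- cover_edge (a point): Middle of the cover's free edge, on the outer face, 213 mm from the hinge; turns with the cover.
- wedge: Loose pale wooden piece 60 x 24 x 14 mm on the case floor near the cover's hinge; leave alone. Origin under its centre.
- block: Loose brown wooden piece 50 x 30 x 18 mm on the case floor near the cover's hinge; leave alone. Origin under its centre.
- hammer: Loose hammer lying on the bench on the cover's side of the case; leave alone.
- can: Loose pale grey steel can, 70 mm across, 100 mm high, standing on the leaf's side of the case; leave alone. Origin under its centre.
- jar: Loose amber jar, 60 mm across, 80 mm high, standing on the leaf's side of the case; leave alone. Origin under its centre.
- billet: Loose wooden billet 50 x 260 x 45 mm high lying beyond the case; leave alone. Origin under its centre.
- brush: Loose brush lying on the bench on the leaf's side, beyond the can; leave alone.

How it is judged:
By the outcome, as a careful person would: the job done as asked, in the order asked, and still so for the second after the job is handed in, with the robot touching nothing.
It also fails if it takes over 59 s, if anything falls off the work surface, if the arm or the gripper's body presses on something with over 40 N, if the wrist force passes 120 N, or if a joint passes its speed limit or range.

## Working session

There is one attempt and no reset: what is moved stays moved. The work goes in short steps, each a Python script; the robot and the scene stay as the last script left them, time stands still between calls to the robot, and variables do not carry over. Pictures are saved under pics/ and viewed, at most 10 in all, crops included, and the job is handed in when it is done.

```bash
mkdir -p pics; python3 - <<'E'
from cell import r
import cv2
for n in ("scene","top"):
    c=r.capture(n); cv2.imwrite(f"pics/{n}0.png",c["color"])
    print(n,c["fx"],c["fy"],c["cx"],c["cy"],c["world_to_cam"])
s=r.read_state();print(s["t"],s["eef_pos"],s["tool_rot"],s["grip_width"])
E
```

```text
scene 431.80288264005236 431.80288264005236 282.51649536445876 222.38500403095117 [[ 0.88182859  0.47146815  0.00980405 -0.51138269]
 [ 0.37178274 -0.68228804 -0.62949236 -0.14389661]
 [-0.29009641  0.55874933 -0.77694482  1.33273453]
 [ 0.          0.          0.          1.        ]]
top 414.0387937702039 414.0387937702039 283.2498082769954 205.66272065546258 [[-0.01659507 -0.99965778  0.02022189 -0.00226796]
 [-0.99282651  0.01407985 -0.11873198  0.5925968 ]
 [ 0.11840663 -0.02204719 -0.9927204   0.99419059]
 [ 0.          0.          0.          1.        ]]
0.1 [ 0.15444555 -0.60523837  0.30296075] [-1.24513538e-01  9.92217460e-01  9.26683061e-04 -1.78676732e-04] 0.0854363508603974
```

View pics/scene0.png

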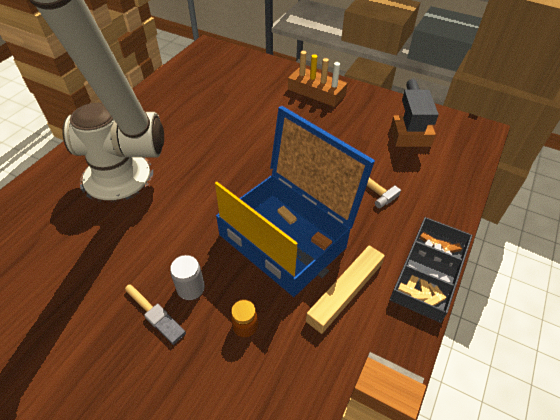

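View pics/top0.png

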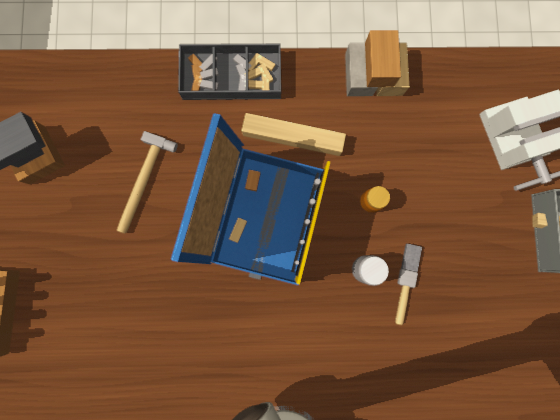

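The scene view shows the leaf upright with its top edge from (217,188) to (296,265), and the cover open with its edge from (281,112) to (369,157). The top view shows the case centred near (268,217). The can is at (371,270), the jar at (376,199) and the hammer at (150,180). I'll enlarge both views to pick corners.

```bash
python3 - <<'E'
import cv2
a=cv2.imread("pics/scene0.png")[100:300,205:405]; cv2.imwrite("pics/s1.png",cv2.resize(a,None,fx=3,fy=3,interpolation=cv2.INTER_CUBIC))
a=cv2.imread("pics/top0.png")[105:295,165:365]; cv2.imwrite("pics/t1.png",cv2.resize(a,None,fx=3,fy=3,interpolation=cv2.INTER_CUBIC))
E
```

```text
(no output)
```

View pics/s1.png

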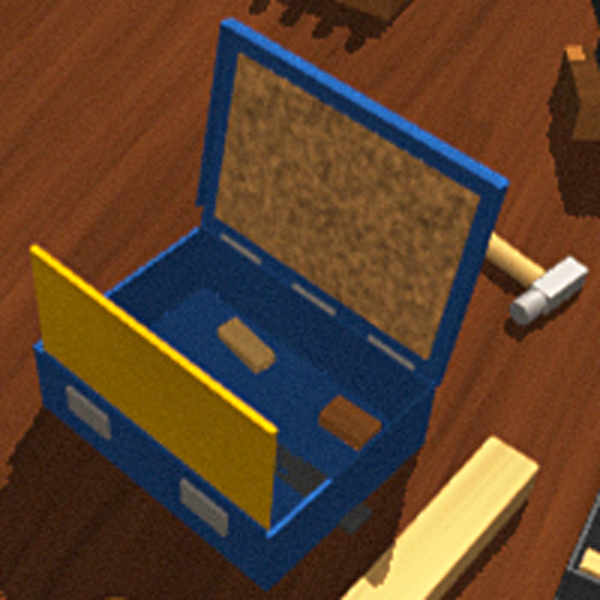

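View pics/t1.png

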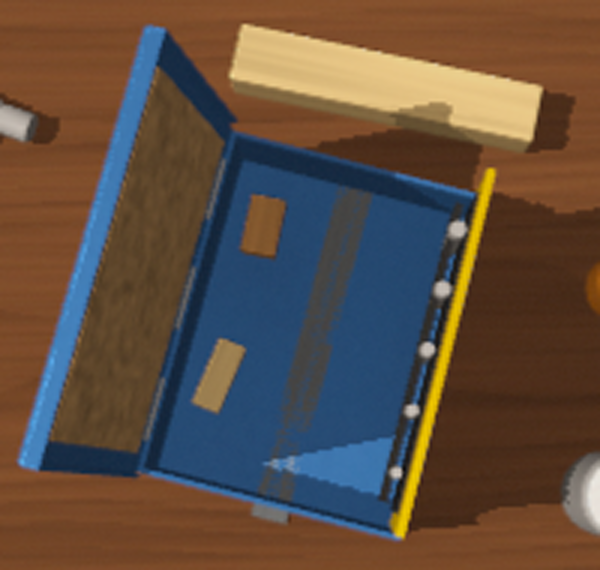

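The enlarged crops show the leaf's top corners, the rim corners and the cover's outer corners clearly. I'll fit case x, y, yaw and both joint angles to those pixels, and locate the loose objects as well.

```bash
cat > geo.py <<'E'
import numpy as np
from scipy.optimize import least_squares
def leafp(x,u,w,a): # u along from hinge, w above outer face
    w=w+.003; return np.array([x,-.098+u*np.cos(a)-w*np.sin(a),.072+u*np.sin(a)+w*np.cos(a)])
def covp(x,u,w,a):
    w=w+.004; return np.array([x,.105-u*np.cos(a)+w*np.sin(a),.085+u*np.sin(a)+w*np.cos(a)])
def W(p,c):
    s,k=np.sin(p[2]),np.cos(p[2]); return np.array([p[0]+k*c[0]-s*c[1],p[1]+s*c[0]+k*c[1],c[2]])
def proj(c,P):
    q=c["world_to_cam"][:3,:3]@P+c["world_to_cam"][:3,3]
    return np.array([c["fx"]*q[0]/q[2]+c["cx"],c["fy"]*q[1]/q[2]+c["cy"]])
def back(c,uv,z):
    R,t=c["world_to_cam"][:3,:3],c["world_to_cam"][:3,3]
    d=R.T@np.array([(uv[0]-c["cx"])/c["fx"],(uv[1]-c["cy"])/c["fy"],1]);o=-R.T@t
    return o+d*(z-o[2])/d[2]
E
python3 - <<'E'
from geo import *
from cell import r
S=r.capture("scene");T=r.capture("top")
o={'s':(205,100),'t':(165,105)}
obs=[('s',lambda a,b:leafp(-.131,.135,0,a),(33,250)),('s',lambda a,b:leafp(.131,.135,0,a),(273,434)),
('s',lambda a,b:np.array([.14,-.105,.085]),(268,535)),('s',lambda a,b:np.array([.14,-.105,0]),(268,589)),('s',lambda a,b:np.array([-.14,-.105,.085]),(36,347)),
('s',lambda a,b:covp(-.142,.213,0,b),(229,18)),('s',lambda a,b:covp(.142,.213,0,b),(508,183)),
('t',lambda a,b:leafp(-.131,.135,0,a),(402,539)),('t',lambda a,b:leafp(.131,.135,0,a),(496,170)),
('t',lambda a,b:np.array([-.14,.105,.085]),(145,473)),('t',lambda a,b:np.array([.14,.105,.085]),(236,132)),
('t',lambda a,b:covp(-.142,.213,0,b),(20,466)),('t',lambda a,b:covp(.142,.213,0,b),(147,26))]
def f(p):
    return np.concatenate([proj(S if k=='s' else T,W(p,g(p[3],p[4])))-(np.array(uv)/3+o[k]) for k,g,uv in obs])
s=least_squares(f,[.57,.03,-.24,1.57,1.8],loss='soft_l1')
print(s.x.round(4));print(f(s.x).reshape(-1,2).round(1).tolist())
for n,uv,z in (("can",(372,270),.1),("jar",(376.5,198),.08),("hammer",(148,180),.01),("billet",(293,133),.045)):
    P=back(T,uv,z);d=P[:2]-s.x[:2];c,q=np.cos(s.x[2]),np.sin(s.x[2]);print(n,P.round(3),"case",(c*d[0]+q*d[1]).round(3),(-q*d[0]+c*d[1]).round(3))
np.save("p.npy",s.x)
E
```

```text
[ 0.5647  0.0209 -0.2662  1.5384  1.7425]
[[-1.8, -0.7], [-0.7, -0.6], [-0.3, 0.9], [-1.3, 1.0], [-2.2, -0.3], [-0.4, -0.1], [-0.7, -1.0], [0.5, -1.2], [-0.6, -0.9], [-2.1, -0.6], [-1.2, -1.0], [0.3, -0.9], [-0.3, -0.2]]
can [ 0.433 -0.211  0.1  ] case -0.066 -0.259
jar [ 0.602 -0.234  0.08 ] case 0.103 -0.236
hammer [0.666 0.332 0.01 ] case 0.016 0.327
billet [ 0.775 -0.039  0.045] case 0.219 -0.002
```

```bash
cat >> geo.py <<'E'
from scipy.spatial.transform import Rotation as Ro
TIP=.073
p=np.load("p.npy") if __import__("os").path.exists("p.npy") else None
def pose(tip,t,opt):
    """case-frame tip point, tilt t (+: tip leans to +y), opt 0..3 roll -> world TCP pose"""
    z=np.array([0,np.sin(t),-np.cos(t)]);x=np.array([1.,0,0]);y=np.cross(z,x)
    R=Ro.from_euler('z',p[2])*Ro.from_matrix(np.c_[x,y,z])*Ro.from_euler('z',opt*np.pi/2)
    return W(p,tip)-TIP*R.as_matrix()[:,2],R.as_quat()
H=.011
def along(kind,a,gap,opt,u,t):
    f=leafp if kind=="leaf" else covp
    n=f(0,0,1,a)-f(0,0,0,a); s=1 if kind=="leaf" else -1
    m=np.array([0,np.cos(t),s*np.sin(t)])
    return pose(f(0,u,H*abs(m@n)+gap,a),s*t,opt)
def tl(a): return np.radians(np.interp(a,[0,1.57],[20,40]))
def tc(a): return np.radians(np.interp(a,[0,1.75],[15,45]))
E
python3 - <<'E'
from geo import *
from cell import r
for o in range(4):
    print(o)
    for k,a,g in (("leaf",p[3],.03),("leaf",.8,0),("leaf",0,0),("leaf",0,.28),("cover",p[4],.05),("cover",p[4],0),("cover",1,0),("cover",0,0),("cover",0,.2)):
        q=r.solve_ik(*along(k,a,g,o,.115 if k=="leaf" else .19,(tl if k=="leaf" else tc)(a)))
        print(k,a.__round__(2),g,None if q is None else np.round(q,2))
E
```

```text
0
leaf 1.54 0.03 [-0.33  0.37 -0.05 -0.72 -1.29  1.9 ]
leaf 0.8 0 [-0.03  0.35 -0.14 -0.6  -1.04  1.63]
leaf 0 0 [ 0.16  0.43 -0.23 -0.45 -0.81  1.44]
leaf 0 0.28 [ 0.17  0.19  0.13 -0.32 -1.37  1.18]
cover 1.74 0.05 [ 0.74  0.71  0.28  0.4  -1.83  0.53]
cover 1.74 0 [ 0.7   0.64  0.17  0.42 -1.77  0.54]
cover 1 0 [ 0.53  0.42 -0.15  0.39 -1.44  0.64]
cover 0 0 [ 0.3   0.43 -0.44  0.29 -0.86  0.8 ]
cover 0 0.2 [ 0.3   0.25 -0.15  0.23 -1.33  0.93]
1
leaf 1.54 0.03 [-0.33  0.37 -0.05 -0.72 -1.29  0.33]
leaf 0.8 0 [-0.03  0.35 -0.14 -0.6  -1.04  0.06]
leaf 0 0 [ 0.16  0.43 -0.23 -0.45 -0.81 -0.13]
leaf 0 0.28 [ 0.17  0.19  0.13 -0.32 -1.37 -0.39]
cover 1.74 0.05 [ 0.74  0.71  0.28  0.4  -1.83 -1.04]
cover 1.74 0 [ 0.7   0.64  0.17  0.42 -1.77 -1.03]
cover 1 0 [ 0.53  0.42 -0.15  0.39 -1.44 -0.93]
cover 0 0 [ 0.3   0.43 -0.44  0.29 -0.86 -0.77]
cover 0 0.2 [ 0.3   0.25 -0.15  0.23 -1.33 -0.64]
2
leaf 1.54 0.03 [-0.33  0.37 -0.05 -0.72 -1.29 -1.25]
leaf 0.8 0 [-0.03  0.35 -0.14 -0.6  -1.04 -1.51]
leaf 0 0 [ 0.16  0.43 -0.23 -0.45 -0.81 -1.7 ]
leaf 0 0.28 [ 0.17  0.19  0.13 -0.32 -1.37 -1.96]
cover 1.74 0.05 [ 0.74  0.71  0.28  0.4  -1.83 -2.62]
cover 1.74 0 [ 0.7   0.64  0.17  0.42 -1.77 -2.6 ]
cover 1 0 [ 0.53  0.42 -0.15  0.39 -1.44 -2.5 ]
cover 0 0 [ 0.3   0.43 -0.44  0.29 -0.86 -2.35]
cover 0 0.2 [ 0.3   0.25 -0.15  0.23 -1.33 -2.21]
3
leaf 1.54 0.03 [-0.33  0.37 -0.05 -0.72 -1.29 -2.82]
leaf 0.8 0 [-0.03  0.35 -0.14 -0.6  -1.04 -3.08]
leaf 0 0 [ 0.16  0.43 -0.23 -0.45 -0.81  3.01]
leaf 0 0.28 [ 0.17  0.19  0.13 -0.32 -1.37  2.75]
cover 1.74 0.05 [ 0.74  0.71  0.28  0.4  -1.83  2.1 ]
cover 1.74 0 [ 0.7   0.64  0.17  0.42 -1.77  2.11]
cover 1 0 [ 0.53  0.42 -0.15  0.39 -1.44  2.21]
cover 0 0 [ 0.3   0.43 -0.44  0.29 -0.86  2.37]
cover 0 0.2 [ 0.3   0.25 -0.15  0.23 -1.33  2.5 ]
```

```bash
python3 - <<'E'
from geo import *
from cell import r
import cv2
r.close(20)
P,Q=along("leaf",p[3],.06,1,.115,tl(p[3]))
r.movep(P+[0,0,.08],Q); r.movel(P,Q,.15)
f0=np.array(r.read_state()["contact_force"]); print(r.read_state()["t"],f0.round(1))
c=r.capture("scene"); cv2.imwrite("pics/s2.png",c["color"])
P,Q=along("leaf",p[3],.012,1,.115,tl(p[3])); r.movel(P,Q,.08)
for a in np.r_[np.linspace(p[3],.06,14)]:
    P,Q=along("leaf",a,0,1,.115,tl(a)); r.movel(P,Q,.08)
    s=r.read_state(); f=np.array(s["contact_force"])-f0; print(round(a,2),round(s["t"],1),f.round(1))
    if np.linalg.norm(f)>20: break
c=r.capture("scene"); cv2.imwrite("pics/s3.png",np.hstack([cv2.imread("pics/s2.png")[60:340,140:500],c["color"][60:340,140:500]]))
E
```

```text
3.7417 [-0.3  0.2 -0.5]
1.54 4.8 [ 1.3  0.1 -0.1]
1.42 5.2 [-0.3  0.5  0.3]
1.31 5.5 [-0.6 -0.7  0.5]
1.2 5.9 [ 0.5 -0.8  0.9]
1.08 6.2 [0.6 0.5 0.7]
0.97 6.5 [ 0.5 -0.7  0.5]
0.86 6.9 [ 1.1 -0.4  0.8]
0.74 7.2 [1.1 0.1 0.8]
0.63 7.5 [1.  0.2 1.5]
0.51 7.9 [ 0.4 -0.6  0. ]
0.4 8.2 [ 0.5 -0.5  0.6]
0.29 8.5 [ 0.8 -0.1  0.2]
0.17 8.8 [0.4 0.4 0.8]
0.06 9.1 [-0.4  0.3  1. ]
```

View pics/s3.png

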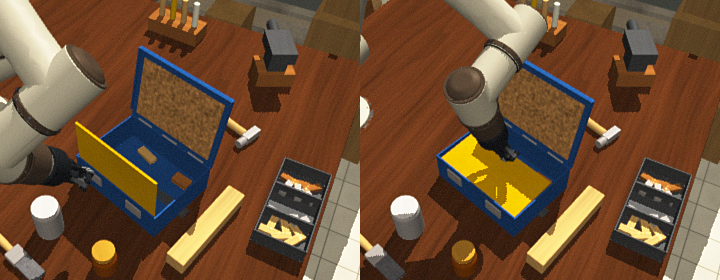

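The left half shows the gripper beside the upright leaf before the push. The right half shows the leaf folded almost flat, with the fingertips near (505,155). Next I'll press it onto its stop with force feedback, then retract.

```bash
python3 - <<'E'
from geo import *
from cell import r
import cv2
P,Q=along("leaf",0.0,.006,1,.115,tl(0))
f0=np.array([-.3,.2,-.5]);g=.005
while g>-.02:
    r.movel(along("leaf",0,g,1,.115,tl(0))[0],Q,.03); r.sleep(.1)
    s=r.read_state(); f=np.array(s["contact_force"])-f0; print(round(g,4),round(s["t"],1),f.round(1))
    if f[2]>14: break
    g-=.0015
r.movel(along("leaf",0,.30,1,.115,tl(0))[0],Q,.2)
c=r.capture("scene"); cv2.imwrite("pics/s4.png",cv2.resize(c["color"][100:300,190:410],None,fx=3,fy=3))
print(r.read_state()["t"])
E
```

```text
0.005 9.5 [-0.3 -0.5  1.5]
0.0035 9.8 [0.6 0.9 0.1]
0.002 10.2 [ 0.7 -0.1  1. ]
0.0005 10.5 [1.3 0.7 1. ]
-0.001 10.9 [ 0.1 -1.   0.6]
-0.0025 11.2 [-1.5  0.2  5.6]
-0.004 11.6 [-4.1 -1.3 13.4]
-0.0055 11.9 [-5.7 -1.8 20.5]
13.6667
```

View pics/s4.png

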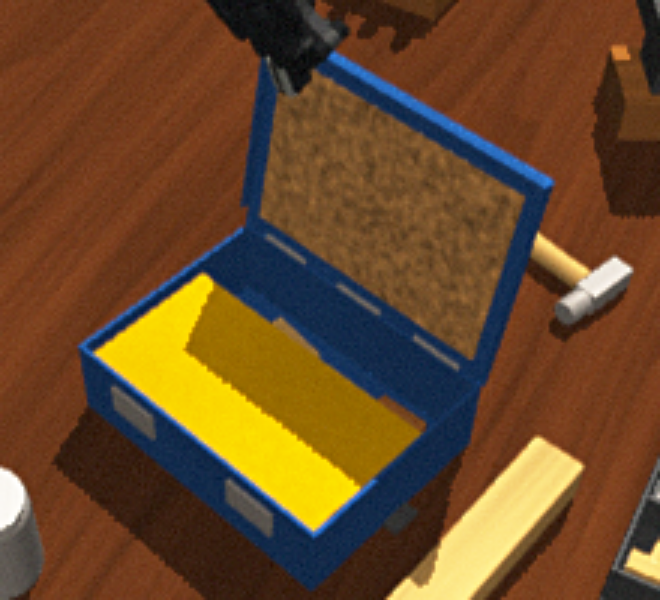

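The leaf lies flat below the rim on its stop: force rose to 20 N at the expected height. The wedge and block are partly visible and look unmoved. Next, the cover from outside.

```bash
python3 - <<'E'
from geo import *
from cell import r
import cv2
U=.19
P,Q=along("cover",p[4],.06,1,U,tc(p[4]))
r.movel(P+[0,0,.11],Q,.15); r.movel(P,Q,.12); r.sleep(.2)
f0=np.array(r.read_state()["contact_force"]); print(r.read_state()["t"],f0.round(1))
r.movel(along("cover",p[4],.012,1,U,tc(p[4]))[0],Q,.08)
for a in np.linspace(p[4],.06,20):
    P,Q=along("cover",a,0,1,U,tc(a)); r.movel(P,Q,.07)
    s=r.read_state(); f=np.array(s["contact_force"])-f0; print(round(a,2),round(s["t"],1),f.round(1))
    if np.linalg.norm(f)>25: break
c=r.capture("scene"); cv2.imwrite("pics/s5.png",c["color"])
E
```

```text
16.8833 [-0.5  0.9 -0.1]
1.74 18.0 [ 1.7 -1.6  0.1]
1.65 18.4 [ 0.8 -0.  -1. ]
1.57 18.8 [ 0.2 -0.5  0.5]
1.48 19.2 [-0.7 -0.6  1.2]
1.39 19.6 [ 0.6 -0.2 -1. ]
1.3 20.0 [ 0.6 -0.9 -0.4]
1.21 20.5 [ 0.4 -1.3  0.6]
1.12 20.9 [ 0.7 -0.6  0.5]
1.03 21.3 [ 1.  -0.5 -0.5]
0.95 21.7 [ 1.3 -0.9 -0. ]
0.86 22.1 [ 0.5 -1.2  0.2]
0.77 22.5 [ 0.9 -0.3  0.3]
0.68 22.9 [ 0.7 -0.3  0.7]
0.59 23.3 [ 1.1 -1.   0.7]
0.5 23.8 [ 0.4 -1.   0. ]
0.41 24.1 [ 0.7 -0.4 -0.1]
0.33 24.5 [ 1.1 -1.4  0.5]
0.24 24.9 [ 1.7 -2.   0. ]
0.15 25.3 [ 0.8 -1.1  0.5]
0.06 25.7 [ 0.4 -0.2  0.9]
```

View pics/s5.png

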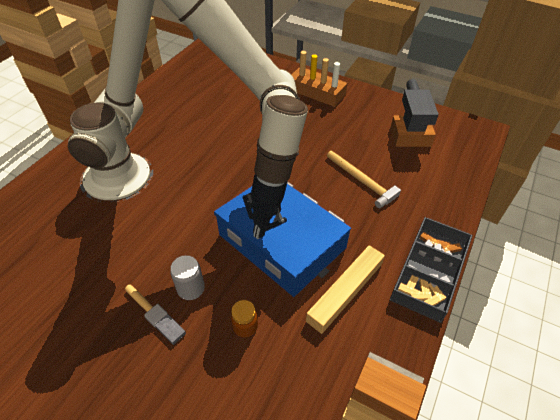

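The cover is nearly shut, with the fingertips on it near (262,230), and the loose items look undisturbed. Next, press it shut slowly, then retract.

```bash
python3 - <<'E'
from geo import *
from cell import r
import cv2
f0=np.array([-.5,.9,-.1]);g=.008;Q=along("cover",0,0,1,.19,tc(0))[1]
while g>-.02:
    r.movel(along("cover",0,g,1,.19,tc(0))[0],Q,.02); r.sleep(.15)
    s=r.read_state(); f=np.array(s["contact_force"])-f0; print(round(g,4),round(s["t"],1),f.round(1))
    if f[2]>22: break
    g-=.0015
r.movel(along("cover",0,.05,1,.19,tc(0))[0],Q,.08)
r.movel(along("cover",0,.2,1,.19,tc(0))[0]+[-.1,0.12,0],Q,.15)
c=r.capture("scene"); d=r.capture("top"); cv2.imwrite("pics/s6.png",cv2.resize(np.hstack([c["color"][150:350,170:410],d["color"][100:300,170:410]]),None,fx=1.66,fy=1.66,interpolation=cv2.INTER_CUBIC))
print(r.read_state()["t"])
E
```

```text
0.008 26.2 [ 0.8 -1.3  0.4]
0.0065 26.6 [-0.4 -1.8  0.5]
0.005 27.0 [ 0.9 -0.7 -0.3]
0.0035 27.4 [ 1.5 -0.5  0. ]
0.002 27.8 [ 0.6 -0.9 -0.3]
0.0005 28.2 [ 1.1 -1.2 -0. ]
-0.001 28.6 [-0.2 -1.4  0.8]
-0.0025 29.0 [-1.8  0.1  6.7]
-0.004 29.4 [-3.4  2.  13.1]
-0.0055 29.8 [-6.3  3.3 20.3]
-0.007 30.2 [-9.8  5.4 27.9]
32.7583
```

View pics/s6.png

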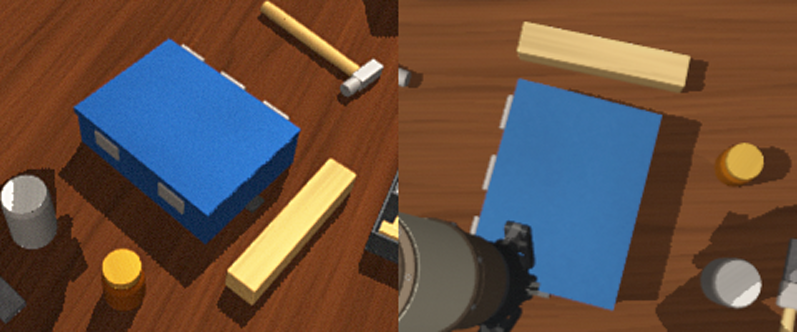

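The cover is shut flush with no gap along the front edge, the same 2 mm offset appeared at both stops, the loose items are in place and the arm is clear.

```bash
python3 -c "
from cell import r
print(r.hand_in())"
```

```text
the job is handed in; nothing more can be done
None
```

The leaf was folded flat onto its stop first, then the cover was pushed over and pressed shut gently, with the loose items looking undisturbed in the pictures. The job was handed in at about 33 s; no verdict came back.

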